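Load the last cutting die and lift the die carrier level

ROBOT

A 6-joint arm with a two-finger parallel gripper is mounted at the origin on the work surface. World frame = base frame: x ahead of the robot, y to its left, z up, the work surface at z = 0. Lengths are in m, angles in rad, forces in N, time in s.
With the tool pointing down it reaches from about 0.3 to 0.85 m from the base axis. Payload 5.4 kg.
Tool frame: the origin (TCP) lies at the very end of the fingers, on their centre line; the grasp point (between the pads) lies 19 mm behind it (bot.grip_point_offset is the distance from the TCP to the grasp point, in m); z points along the fingers, y is the line along which they close (so a half turn about z gives the same grasp; the last joint's range is limited). The gripper opens to 85 mm and grips with 20 to 120 N. Pads are 22 mm wide; open, the fingers measure 114 mm over their backs; the gripper's body (76 mm by 85 mm) begins 54 mm behind the grasp point. The pads swing forward as they close: fully open they stand 13 mm farther back than shut.
Start: joints at [-1.453, 0.158, 1.597, -0, 1.386, -0.21], TCP at [0.185, -0.544, 0.231] pointing down, gripper open.
Joint ranges: [-2.91, 2.91], [-0.94, 2.29], [0.18, 2.7], [-1.29, 4.43], [0.17, 2.64], [-3, 3]. Speed limits (rad/s): [2.57, 2.57, 3.14, 3.14, 3.14, 3.14].

INTERFACE

Orientations are given as [roll, pitch, yaw] about the fixed x, y, z axes, in that order (R = Rz(yaw) Ry(pitch) Rx(roll)).
In Python, from cell import bot gives the robot as it stands. The module is installed in compiled form; this text tells all that it offers.
- The arm moves only by the shell command python3 -m creep 'ROWS' [FORCE]. ROWS is JSON, a list that holds one entry, the list of rows, each a list of 7 numbers: the shift along the tool's x, y, z in units of 0.025 m (1.0 is 0.025 m), then the turn, a rotation vector about the tool's x, y, z in units of pi/2 rad (1.0 is pi/2 rad), then the finger opening in mm, from 0 to 85.4. In form: [[[dx, dy, dz, rx, ry, rz, claw], ...]]. A call has 1 to 8 rows; each row shifts and turns the commanded pose from where the row before left it, along the tool's axes as they then stand; what a row does not reach is not made up. A row lasts 1/12 s, in which the tool goes at most 41.7 mm and 7.16 degrees, less where a joint would pass 70% of its speed; a pose out of reach is approached as far as the arm can. A call with a number of a shift or a turn outside -1 to 1 is refused whole. A call with a gripper value outside its range is refused whole. The fingers move at their own pace and stop on an object; FORCE is the grip in N (left out, the last holds). Time passes only in rows, so rows that do not move let the fingers close. It gives the time, the measured TCP pose, the force, the opening and the grip force at its end, in the units of the state.
- bot.sense(): the state, without advancing time (a new reading comes with each control period).
- bot.camera(name): name is "side" or "top" or "wrist"; returns a dict with "img" (400x640x3 uint8, red, green, blue), "mtx" (3x3 intrinsics, pixels), "xyz" and "orientation" of the camera in the world. Camera axes: x right, y down, z forward; pixel columns grow to the right and rows downward; lengths in m; the calibration is good to about 2 mm. A picture is of the moment at which its call begins. There is no depth.
- bot.finish_job(): hands the job in; it is judged then, once.
The state is a dict: "clock": time; "qpos": joint angles; "dq": joint speeds; "effort": joint torques, N m; "tool_pos": TCP position; "eef_rot": TCP orientation; "wrist_force": force on the tool from outside, world axes, zero at the start; "wrist_torque": the same for the moment, N m; "grip_width": opening from 0.0 (shut) to 1.0 (fully open); "grasp_force": force on a finger pad.
Only numpy, scipy, OpenCV 4.12 (cv2) and the standard library are available. Lean on these libraries where they do the work, as an engineer would, in place of code of your own. Each camera call takes 0.05 s, during which the arm holds its last target. There are 200 camera calls.

TASK

One cutting die is still out on the cutting board: stand it, blade down, in the empty end compartment of the white die carrier, opposite the die already in there. Then take the carrier by its green handle, lift it level about 10 cm off the bench, never letting it or a die tip over, and finish while still holding it there, level and still, with both dies standing in it. Leave the mallet, the petal mould and the wire reel where they are.

Things in the scene. Friction and masses are not known exactly. Their poses are not given: they have to be found in the camera images.
- carrier: White slotted plastic carrier, loose, 0.36 kg, 176 mm (x) by 296 mm (y, its long axis), walls 75 mm high. Origin: centre of its underside, on the bench; z up; any yaw. Two dividers (70 mm high, 58 mm either side of the middle) make two end compartments and an empty middle one under the handle. Its own mass centre is within 3 mm of the middle. One end compartment holds a die, the other is empty
- carrier_handle (a point): Centre of the green square handle bar: 22 mm wide (x), 22 mm tall, along the carrier's y, 150 mm above its underside, 108 mm free between two white uprights 30 mm wide. Held off balance the carrier sags to its heavier end: grip firmly, above the common mass centre of carrier and dies (up to about 25 mm from this point along the bar)
- carrier_bay_plus (a point): Centre of the inner floor (10 mm above the underside) of the end compartment on the carrier's +y side, 102 mm from the middle; inside it is 84 mm (y) by 168 mm (x), walls 75 mm high
- carrier_bay_minus (a point): The same for the end compartment on the carrier's -y side
- flower_die: Black iron hand-struck cutting die with a five-petalled flower outline, about 57 mm across and 30 mm high, with an upright round shank 20 mm in diameter rising from its middle, 110 mm tall in all. Grip the shank, 50 to 110 mm up. About 0.34 kg (15 % either way). Origin: centre of its blade edge, on which it stands; z up along the shank. Either this or the leaf die is in the carrier, standing on its floor; the other is on the cutting board
- leaf_die: Black iron hand-struck cutting die with a leaf outline, 50 mm (its x) by 29 mm (its y) and 30 mm high, with the same shank as the flower die: 20 mm in diameter, 110 mm tall in all, free to grip from 50 to 110 mm. About 0.20 kg (15 % either way). Origin: centre of its blade edge, on which it stands; z up along the shank
- cutting_board: Pale plastic cutting board 150 x 150 x 10 mm, fixed on the bench; origin: centre of its underside. One of the dies stands on it
- mallet: Leather-headed mallet lying on the bench, to be left alone: head 60 mm in diameter and 91 mm long along its y, wooden handle 200 mm long towards its -x. Origin: under the middle of the head, on the bench
- petal_mould: Grey metal six-petalled mould, to be left alone, 104 mm across and 26 mm high. Origin: centre of its underside
- wire_reel: Copper-coloured wire reel standing on end, to be left alone, 64 mm in diameter and 48 mm high. Origin: centre of its underside
There are look-alikes about, which are no part of the job. What is shaped like the flower_die but purple is not meant.

How it is judged:
On the way:
1. both dies stand released in the two end compartments, one in each, with the carrier still on the bench (x of flower_die in the frame of carrier between -0.084 and 0.084 m and z of flower_die in the frame of carrier between 0.004 and 0.017 m and angle between the z axis of each of flower_die, leaf_die and the z axis of carrier, either way round below 0.12 rad and x of leaf_die in the frame of carrier between -0.084 and 0.084 m and z of leaf_die in the frame of carrier between 0.004 and 0.017 m and ((y of flower_die in the frame of carrier between 0.064 and 0.145 m and y of leaf_die in the frame of carrier between -0.145 and -0.064 m) or (y of flower_die in the frame of carrier between -0.145 and -0.064 m and y of leaf_die in the frame of carrier between 0.064 and 0.145 m)) and contact force between the fingers and flower_die below 0.2 N and contact force between the fingers and leaf_die below 0.2 N and height (world z) of carrier below 0.008 m and angle between carrier's own z axis and vertical below 0.03 rad), for 0.3 s.
At the end, for the whole second after the job is handed in: fingers hold the carrier at its handle bar; underside 60 to 200 mm above the bench; level within 5 degrees; still (20 mm/s, 0.15 rad/s); touching nothing around it; one die stands in each end compartment, within 0.12 rad of square, free of the fingers (height (world z) of carrier between 0.06 and 0.2 m and angle between carrier's own z axis and vertical below 0.09 rad and linear speed of carrier below 0.02 m/s and angular speed of carrier below 0.15 rad/s and contact force between the fingers and carrier above 2 N and y of the grasp point in the frame of carrier between -0.06 and 0.06 m and x of the grasp point in the frame of carrier between -0.03 and 0.03 m and z of the grasp point in the frame of carrier above 0.115 m and x of flower_die in the frame of carrier between -0.084 and 0.084 m and z of flower_die in the frame of carrier between 0.004 and 0.017 m and angle between the z axis of each of flower_die, leaf_die and the z axis of carrier, either way round below 0.12 rad and x of leaf_die in the frame of carrier between -0.084 and 0.084 m and z of leaf_die in the frame of carrier between 0.004 and 0.017 m and ((y of flower_die in the frame of carrier between 0.064 and 0.145 m and y of leaf_die in the frame of carrier between -0.145 and -0.064 m) or (y of flower_die in the frame of carrier between -0.145 and -0.064 m and y of leaf_die in the frame of carrier between 0.064 and 0.145 m)) and contact force between the fingers and flower_die below 0.2 N and contact force between the fingers and leaf_die below 0.2 N and contact force between carrier and mallet below 0.2 N and contact force between carrier and petal_mould below 0.2 N and contact force between carrier and wire_reel below 0.2 N and contact force between carrier and cutting_board below 0.2 N); the arm keeps its last pose, push and grip.
It fails at once if the carrier is tipped by more than 0.26 rad (15 degrees) (angle between carrier's own z axis and vertical above 0.26 rad).
It fails at once if a die is tipped over (more than 0.6 rad) (angle between any of flower_die, leaf_die's own z axis and vertical above 0.6 rad).
It fails at once if the mallet, petal mould or wire reel is moved by more than 20 mm (distance of any of mallet, petal_mould, wire_reel from where it was at the start of the episode above 0.02 m).
It also fails if it takes over 61 s, if anything falls off the work surface, if the arm or the gripper's body presses on something with over 40 N, if the wrist force passes 120 N, or if a joint passes its speed limit or range.

## Working session

There is one attempt and no reset: what is moved stays moved. The work goes in short steps, Python scripts to look and compute and a shell command to move; the robot and the scene stay as the last step left them, time stands still between calls to the robot, and variables do not carry over. Pictures are saved under pics/ and viewed, at most 13 in all, crops included, and the job is handed in when it is done.

```bash
mkdir -p pics
cat > h.py <<'E'
import numpy as np, cv2
from cell import bot
from scipy.spatial.transform import Rotation as R
def shot(name,fn=None):
    c=bot.camera(name)
    if fn: cv2.imwrite('pics/'+fn,c['img'][:,:,::-1])
    return c
def ray(c,px,z):
    K=np.array(c['mtx']); M=R.from_euler('xyz',c['orientation']).as_matrix()
    d=M@np.linalg.solve(K,[px[0],px[1],1.]); o=np.array(c['xyz'])
    return o+d*(z-o[2])/d[2]
def proj(c,p):
    M=R.from_euler('xyz',c['orientation']).as_matrix()
    q=np.array(c['mtx'])@(M.T@(np.array(p)-c['xyz'])); return q[:2]/q[2]
E
python3 - <<'E'
from h import *
import pickle
cs={n:shot(n,n+'0.png') for n in('top','side')}
pickle.dump(cs,open('c0.pkl','wb'))
for n,c in cs.items(): print(n,c['xyz'],c['orientation'],c['mtx'])
print(bot.sense())
E
```

```text
top [ 0.40924123 -0.01194286  1.6181421 ] [-3.05557096e+00 -1.58284458e-03 -1.59150297e+00] [[492.20621538   0.         328.39441392]
 [  0.         492.20621538 196.67823926]
 [  0.           0.           1.        ]]
side [0.03583508 0.69864628 0.58613723] [-2.06117099  0.00873535 -2.56484479] [[403.1400072    0.         313.81906342]
 [  0.         403.1400072  199.80746519]
 [  0.           0.           1.        ]]
{'clock': 0.1, 'qpos': array([-1.45309884e+00,  1.59001095e-01,  1.59812702e+00, -1.76272169e-06,
        1.38621283e+00, -2.10086596e-01]), 'dq': array([ 1.19022716e-03, -4.24781774e-04, -2.81103242e-03,  2.50918847e-05,
       -1.59388429e-03, -7.66774589e-04]), 'effort': array([-1.30255185e-04, -3.96991754e+01, -3.32338071e+01, -3.06153106e-04,
        4.18525364e-03, -1.91831873e-05]), 'tool_pos': array([ 0.18503916, -0.5438281 ,  0.23039652]), 'eef_rot': array([-3.13988244e+00, -3.62901619e-04,  3.27784095e-01]), 'wrist_force': array([-0.50762466, -0.96309705,  0.37267412]), 'wrist_torque': array([-0.06993901,  0.01460801, -0.02008646]), 'grasp_force': 0.0, 'grip_width': 0.9972168050826452}
```

View pics/top0.png

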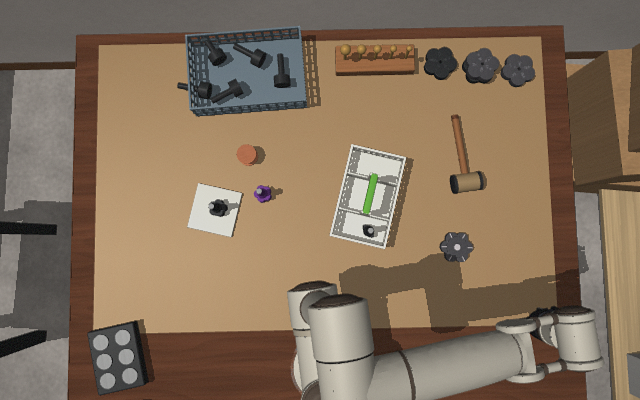

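View pics/side0.png

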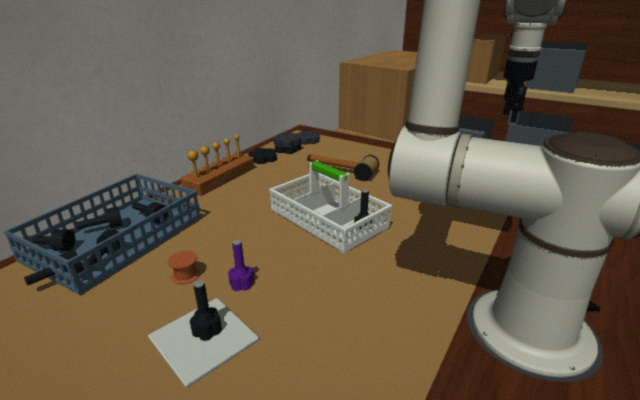

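The top view shows the flower die on the board at about (218,208), with the purple look-alike at (263,194). The green handle is at (370,193), the leaf die is in the near bay at (369,230), and the far bay at about (377,162) is empty. The side view shows the flower shank top at about (201,285) and the leaf shank top at about (364,193).

```bash
cat > m.py <<'E'
from h import *
import pickle
cs=pickle.load(open('c0.pkl','rb')); t,s=cs['top'],cs['side']
def green(c):
    h=cv2.cvtColor(c['img'],cv2.COLOR_RGB2HSV)
    m=cv2.inRange(h,(40,120,60),(80,255,255))
    k=max(cv2.findContours(m,0,2)[0],key=cv2.contourArea)
    return k
k=green(t); P=np.array([ray(t,p,.161)[:2] for p in k[:,0]])
r=cv2.minAreaRect((P*1000).astype(np.float32)); print('handle',r); print(cv2.boxPoints(r).round())
h=cv2.cvtColor(t['img'],cv2.COLOR_RGB2HSV)
# dark pixels near board and carrier, side view
g=s['img'].max(2)
for (x0,x1,y0,y1) in((170,225,270,350),(345,380,180,225)):
    m=(g[y0:y1,x0:x1]<75).astype(np.uint8)
    k=max(cv2.findContours(m,0,2)[0],key=cv2.contourArea)[:,0]+[x0,y0]
    top=k[k[:,1]<=k[:,1].min()+5]; px=top[:,0].min()/2+top[:,0].max()/2, top[:,1].min()+2.5
    print('side top',px, ray(s,px,.12))
    for dz in (.12,): print('in top view', proj(t,ray(s,px,dz)))
out=[cv2.resize(t['img'][y:y+75,x:x+100],None,fx=4,fy=5.33,interpolation=2) for x,y in((185,175),)]
out=np.hstack([cv2.resize(t['img'][175:245,180:280],(400,280),interpolation=2),cv2.resize(t['img'][140:255,320:420],(400,460),interpolation=2)[:280] if 0 else cv2.resize(t['img'][180:250,320:420],(400,280),interpolation=2)])
o2=np.hstack([cv2.resize(s['img'][270:350,150:270],(400,267),interpolation=2),cv2.resize(s['img'][165:245,280:400],(400,267),interpolation=2)])
cv2.imwrite('pics/crop1.png',np.vstack([out,o2])[:,:,::-1])
E
python3 m.py
```

```text
handle ((542.9472045898438, -139.89193725585938), (20.958789825439453, 118.97216033935547), 74.81786346435547)
[[ 483. -134.]
 [ 598. -166.]
 [ 603. -145.]
 [ 488. -114.]]
side top (np.float64(199.5), np.float64(286.5)) [0.5091882 0.3467941 0.12     ]
in top view [209.2459034  208.65831731]
side top (np.float64(364.5), np.float64(194.5)) [ 0.42299017 -0.1224375   0.12      ]
in top view [363.91096279 233.82191254]
```

View pics/crop1.png

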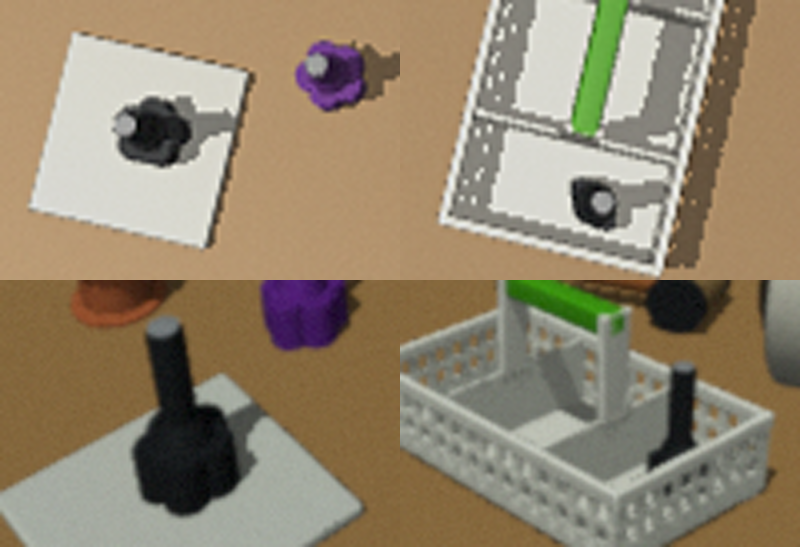

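The crop shows the flower shank top at top-view pixel (211.5,206.3) and side-view pixel (199.2,283.8). The leaf shank top is at (370.3,230.5) in the top view and (364.9,191.4) in the side view. Next I check these against each other and against the carrier rim.

Run:
```python
from h import *
import pickle
cs=pickle.load(open('c0.pkl','rb')); t,s=cs['top'],cs['side']
print('flower',ray(t,(211.5,206.3),.12),ray(s,(199.2,283.8),.12))
print('leaf',ray(t,(370.3,230.5),.12),ray(s,(364.9,191.4),.12))
for p in((330.75,235.5),(385.5,248),(353,146),(406,158)): print('rim',ray(t,p,.075))
h=np.array([.543,-.140]);u=np.array([115,-32.])/np.hypot(115,32)
print('yaw bar',np.degrees(np.arctan2(u[1],u[0])),'far bay',h+.102*u,'leaf along',(ray(t,(370.3,230.5),.12)[:2]-h)@u)
```

```text
flower [0.51624964 0.33992662 0.12      ] [0.5151246  0.34198386 0.12      ]
leaf [ 0.43264728 -0.14211261  0.12      ] [ 0.42989528 -0.13840748  0.12      ]
rim [ 0.42031907 -0.02197946  0.075     ]
rim [ 0.37792176 -0.19190636  0.075     ]
rim [ 0.70210543 -0.09859647  0.075     ]
rim [ 0.66017805 -0.26557268  0.075     ]
yaw bar -15.54980416970159 far bay [ 0.64126657 -0.16734374] leaf along -0.1057472283018772
```

```bash
cat >> h.py <<'E'
def go(p,yaw=None):
    s=bot.sense(); M=R.from_euler('xyz',s['eef_rot']).as_matrix()
    d=M.T@(np.array(p)-s['tool_pos'])/.025
    print('units',d.round(2),'rot',np.degrees(s['eef_rot']).round(2))
    if yaw is not None:
        T=R.from_euler('xyz',[np.pi,0,yaw]).as_matrix()
        print('turn',(R.from_matrix(M.T@T).as_rotvec()/(np.pi/2)).round(4))
E
python3 -m creep '[[[0.5,-1,0,0,0,0.0758,85],[0.5,-1,0,0,0,0.0758,85],[0.5,-1,0,0,0,0.0758,85],[0.5,-1,0,0,0,0.0758,85],[0.5,-1,0,0,0,0.0758,85],[0.5,-1,0,0,0,0,85],[0.5,-1,0,0,0,0,85],[0.5,-1,0,0,0,0,85]]]' 40
python3 -c "
from h import *
go([.516,.341,.231],np.radians(-15.3))"
```

```text
clock: 0.77
tool_pos: [0.292, -0.3523, 0.2309]
eef_rot: [-3.141, 0.0, -0.268]
wrist_force: [0.1, 0.2, -0.7]
grip_width: 0.996
grasp_force: 0.0
units [ 1.300e+00 -2.911e+01  1.000e-02] rot [-1.7997e+02  2.0000e-02 -1.5350e+01]
turn [-0.0003  0.0002 -0.0006]
```

```bash
for i in 1; do :; done
python3 -m creep '[[[0,-1,0,0,0,0,85],[0,-1,0,0,0,0,85],[0,-1,0,0,0,0,85],[0,-1,0,0,0,0,85],[0,-1,0,0,0,0,85],[0,-1,0,0,0,0,85],[0,-1,0,0,0,0,85],[0,-1,0,0,0,0,85]]]' >/dev/null
python3 -m creep '[[[0,-1,0,0,0,0,85],[0,-1,0,0,0,0,85],[0,-1,0,0,0,0,85],[0,-1,0,0,0,0,85],[0,-1,0,0,0,0,85],[0,-1,0,0,0,0,85],[0,-1,0,0,0,0,85],[0,-1,0,0,0,0,85]]]' >/dev/null
python3 -m creep '[[[0.2,-1,0,0,0,0,85],[0.2,-1,0,0,0,0,85],[0.2,-1,0,0,0,0,85],[0.2,-1,0,0,0,0,85],[0.2,-1,0,0,0,0,85],[0.2,-1,0,0,0,0,85],[0.1,-1,0,0,0,0,85],[0,-1,0,0,0,0,85]]]' >/dev/null
python3 -m creep '[[[0,-1,0,0,0,0,85],[0,-1,0,0,0,0,85],[0,-1,0,0,0,0,85],[0,-1,0,0,0,0,85],[0,-0.7,0,0,0,0,85],[0,-0.3,0,0,0,0,85],[0,0,0,0,0,0,85],[0,0,0,0,0,0,85]]]'
python3 - <<'E'
from h import *
import pickle
c=shot('wrist','w1.png'); pickle.dump(c,open('w1.pkl','wb'))
go([.516,.341,.083],np.radians(-15.3))
print(c['xyz'],proj(c,[.516,.341,.12]))
E
```

```text
clock: 3.43
tool_pos: [0.5141, 0.3364, 0.2308]
eef_rot: [3.14, 0.001, -0.267]
wrist_force: [-0.2, -0.4, -0.2]
grip_width: 0.993
grasp_force: 0.0
units [ 0.02 -0.22  5.92] rot [ 1.7995e+02  3.0000e-02 -1.5350e+01]
turn [ 0.0006  0.0003 -0.0006]
[0.58654091 0.31702787 0.37336855] [311.55225963 196.72787611]
```

View pics/w1.png

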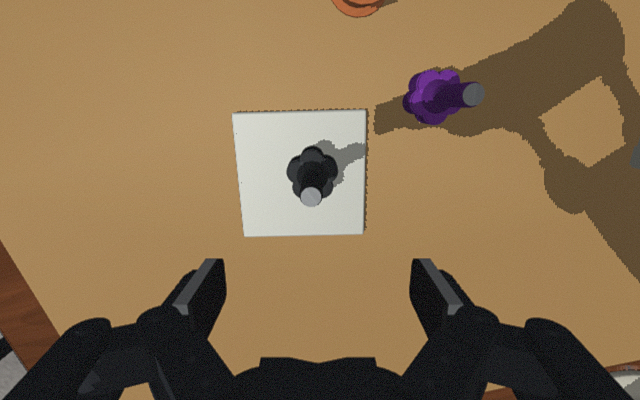

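The wrist view shows the shank top at (311,197), which matches the predicted position. I descend and grip.

```bash
python3 -m creep '[[[0,-0.2,0,0,0,0,85],[0,0,1,0,0,0,85],[0,0,1,0,0,0,85],[0,0,1,0,0,0,85],[0,0,1,0,0,0,85],[0,0,1,0,0,0,85],[0,0,0.9,0,0,0,85],[0,0,0,0,0,0,60]]]' 50
python3 -m creep '[[[0,0,0,0,0,0,30],[0,0,0,0,0,0,15],[0,0,0,0,0,0,5],[0,0,0,0,0,0,5],[0,0,0,0,0,0,5],[0,0,0,0,0,0,5],[0,0,0,0,0,0,5],[0,0,0,0,0,0,5]]]' 50
```

```text
clock: 4.15
tool_pos: [0.5122, 0.3395, 0.0785]
eef_rot: [3.136, 0.008, -0.269]
wrist_force: [-0.8, -0.9, -1.7]
grip_width: 0.881
grasp_force: 0.0
clock: 4.82
tool_pos: [0.5169, 0.342, 0.0858]
eef_rot: [-3.14, -0.003, -0.267]
wrist_force: [-1.3, -1.9, 6.4]
grip_width: 0.219
grasp_force: 48.6
```

```bash
python3 -m creep '[[[0,0,-0.4,0,0,0,5],[0,0,-0.8,0,0,0,5],[0,0,-1,0,0,0,5],[0,0,-1,0,0,0,5],[0,0,-1,0,0,0,5],[0,0,-1,0,0,0,5],[0,0,-0.6,0,0,0,5],[0,0,-0.3,0,0,0,5]]]' 60
python3 -c "
from h import *
go([.6447,-.1702,.231],np.radians(-15.3))
c=shot('side','s2.png')"
```

```text
clock: 5.48
tool_pos: [0.5166, 0.3423, 0.2396]
eef_rot: [-3.139, -0.003, -0.267]
wrist_force: [0.9, 1.4, -2.4]
grip_width: 0.214
grasp_force: 58.9
units [10.36 18.42  0.33] rot [-179.84   -0.19  -15.32]
turn [-0.0018 -0.0021 -0.0002]
```

View pics/s2.png

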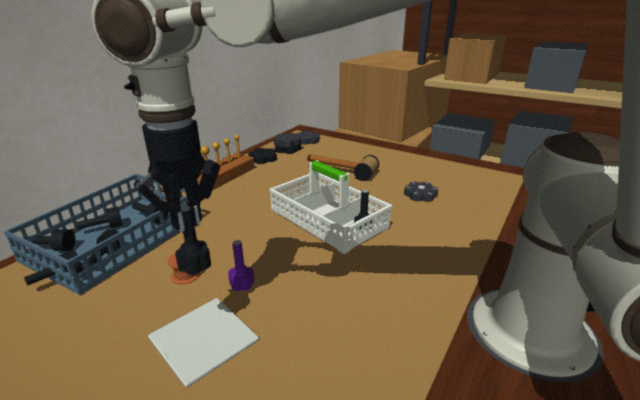

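The die is held upright and clear of the board, at about (192,250). Now I carry it to the far bay.

```bash
python3 -m creep '[[[0.2,0.4,0,0,0,0,5],[0.45,0.8,0,0,0,0,5],[0.55,1,0,0,0,0,5],[0.55,1,0,0,0,0,5],[0.55,1,0,0,0,0,5],[0.55,1,0,0,0,0,5],[0.55,1,0,0,0,0,5],[0.55,1,0,0,0,0,5]]]' >/dev/null
python3 -m creep '[[[0.55,1,0,0,0,0,5],[0.55,1,0,0,0,0,5],[0.55,1,0,0,0,0,5],[0.55,1,0,0,0,0,5],[0.55,1,0,0,0,0,5],[0.55,1,0,0,0,0,5],[0.55,1,0,0,0,0,5],[0.55,1,0,0,0,0,5]]]' >/dev/null
python3 -m creep '[[[0.55,0.9,0,0,0,0,5],[0.5,0.7,0,0,0,0,5],[0.4,0.5,0,0,0,0,5],[0.3,0.3,0,0,0,0,5],[0.2,0.2,0,0,0,0,5],[0.1,0.1,0,0,0,0,5],[0,0,0,0,0,0,5],[0,0,0,0,0,0,5]]]' 60
python3 - <<'E'
from h import *
go([.6447,-.1702,.083],np.radians(-15.3))
shot('wrist','w3.png')
c=shot('side'); 
i=cv2.resize(c['img'][60:260,200:450],(750,600),interpolation=2); cv2.imwrite('pics/s3.png',i[:,:,::-1])
E
```

```text
clock: 7.53
tool_pos: [0.648, -0.1578, 0.2359]
eef_rot: [-3.141, 0.001, -0.267]
wrist_force: [0.4, -0.2, -2.2]
grip_width: 0.22
grasp_force: 59.0
units [0.01 0.52 6.12] rot [-1.7998e+02  5.0000e-02 -1.5280e+01]
turn [-0.0003  0.0006  0.0002]
```

View pics/w3.png

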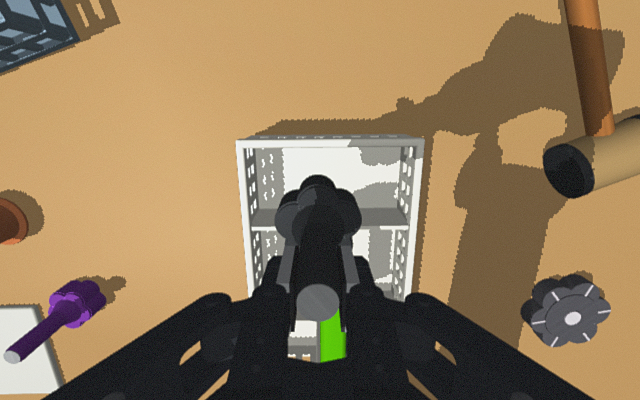

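View pics/s3.png

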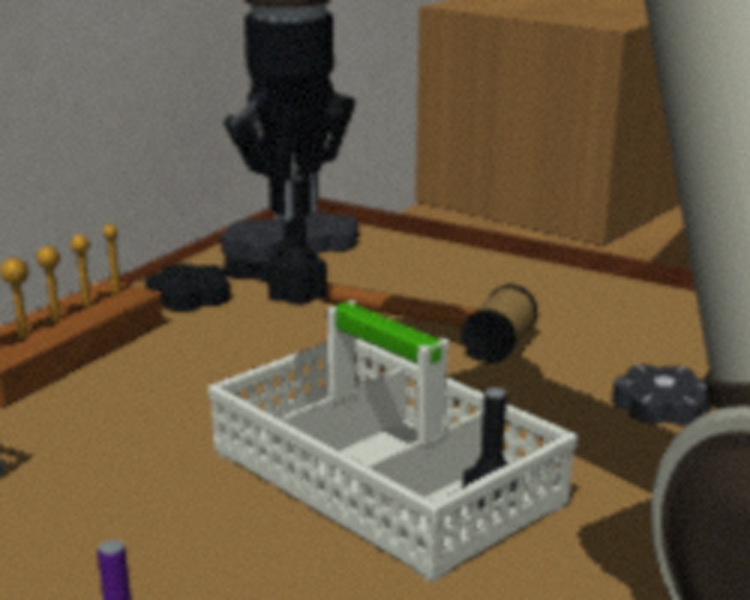

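The wrist view shows the carrier's far rim corners at about (237,140) and (423,140), with the far divider at row ~215. The die hangs upright. I check the bay position from here.

Run:
```python
from h import *
c=shot('wrist')
a,b=ray(c,(237,140),.075)[:2],ray(c,(424,139),.075)[:2]
print(a,b,np.linalg.norm(a-b)); m=(a+b)/2; n=(a-b)/np.linalg.norm(a-b); u=np.array([n[1],-n[0]]) 
print('mid',m,'u',u,np.degrees(np.arctan2(u[1],u[0])),'centre',m-.148*u,'place',m-.041*u)
print('divider',(ray(c,(330,213),.07)[:2]-m)@u)
go([*(m-.041*u),.083])
```

```text
[ 0.70822807 -0.0951093 ] [ 0.66268958 -0.26554757] 0.1764170018272194
mid [ 0.68545883 -0.18032844] u [ 0.96611024 -0.25812982] -14.959120898036591 centre [ 0.54247451 -0.14212522] place [ 0.64584831 -0.16974512]
divider -0.0751641877792808
units [0.04 0.49 6.14] rot [-1.7999e+02  1.0000e-02 -1.5270e+01]
```

```bash
python3 -m creep '[[[0,0.3,0,0,0,0,5],[0,0.19,0,0,0,0,5],[0,0,0.6,0,0,0,5],[0,0,0.8,0,0,0,5],[0,0,0.8,0,0,0,5],[0,0,0.8,0,0,0,5],[0,0,0.8,0,0,0,5],[0,0,0.6,0,0,0,5]]]' 60
python3 -m creep '[[[0,0,0.5,0,0,0,5],[0,0,0.4,0,0,0,5],[0,0,0.25,0,0,0,5],[0,0,0.1,0,0,0,5],[0,0,0,0,0,0,5],[0,0,0,0,0,0,5],[0,0,0,0,0,0,5],[0,0,0,0,0,0,5]]]' 60
python3 -c "
from h import *
go([.6458,-.1697,.086])"
```

```text
clock: 8.35
tool_pos: [0.644, -0.1706, 0.1243]
eef_rot: [-3.142, 0.002, -0.268]
wrist_force: [-0.2, -0.3, -3.1]
grip_width: 0.218
grasp_force: 59.1
clock: 9.02
tool_pos: [0.6456, -0.1707, 0.0961]
eef_rot: [3.141, -0.002, -0.267]
wrist_force: [-0.5, -0.4, -2.8]
grip_width: 0.216
grasp_force: 59.1
units [-0.   -0.04  0.41] rot [ 1.7998e+02 -1.0000e-01 -1.5320e+01]
```

```bash
python3 -m creep '[[[0,0,0.2,0,0,0,5],[0,0,0.1,0,0,0,5],[0,0,0,0,0,0,5],[0,0,0,0,0,0,5],[0,0,0,0,0,0,5],[0,0,0,0,0,0,5]]]' 60
```

```text
clock: 9.52
tool_pos: [0.6451, -0.1704, 0.0877]
eef_rot: [3.142, -0.0, -0.267]
wrist_force: [-0.6, 0.4, -3.5]
grip_width: 0.213
grasp_force: 59.1
```

```bash
python3 -m creep '[[[0,0,0.06,0,0,0,5],[0,0,0,0,0,0,5],[0,0,0,0,0,0,5],[0,0,0,0,0,0,5]]]' 60; python3 -m creep '[[[0,0,0.04,0,0,0,5],[0,0,0,0,0,0,5],[0,0,0,0,0,0,5],[0,0,0,0,0,0,5]]]' 60
```

```text
clock: 9.85
tool_pos: [0.6449, -0.1704, 0.086]
eef_rot: [-3.142, 0.0, -0.268]
wrist_force: [0.1, 0.6, -3.1]
grip_width: 0.214
grasp_force: 59.1
clock: 10.18
tool_pos: [0.6453, -0.1705, 0.086]
eef_rot: [3.141, -0.001, -0.267]
wrist_force: [-2.9, 0.7, 4.8]
grip_width: 0.218
grasp_force: 59.8
```

Contact is made, so I release the die and rise.

```bash
python3 -m creep '[[[0,0,0,0,0,0,24],[0,0,0,0,0,0,28],[0,0,0,0,0,0,35],[0,0,0,0,0,0,50],[0,0,0,0,0,0,60],[0,0,0,0,0,0,60],[0,0,0,0,0,0,60],[0,0,0,0,0,0,60]]]' 40
python3 -m creep '[[[0,0,-0.5,0,0,0,60],[0,0,-1,0,0,0,60],[0,0,-1,0,0,0,60],[0,0,-1,0,0,0,60],[0,0,-1,0,0,0,60],[0,0,-1,0,0,0,60],[0,0,0,0,0,0,60],[0,0,0,0,0,0,60]]]'
python3 - <<'E'
from h import *
t=shot('top');s=shot('side');w=shot('wrist','w4.png')
import pickle; pickle.dump((t,s,w),open('c4.pkl','wb'))
o=np.hstack([cv2.resize(t['img'][130:260,320:420],(385,500),interpolation=2),cv2.resize(s['img'][130:260,250:350+4],(400,500),interpolation=2)])
cv2.imwrite('pics/o4.png',o[:,:,::-1])
from m import green
P=np.array([ray(t,p,.161)[:2] for p in green(t)[:,0]]); print(cv2.minAreaRect((P*1000).astype(np.float32)))
go([.5425,-.142,.231])
E
```

```text
clock: 10.85
tool_pos: [0.645, -0.1704, 0.085]
eef_rot: [-3.142, 0.0, -0.268]
wrist_force: [-1.2, 0.2, -0.6]
grip_width: 0.701
grasp_force: 0.0
clock: 11.52
tool_pos: [0.6462, -0.1709, 0.2258]
eef_rot: [3.141, -0.005, -0.267]
wrist_force: [-1.3, -0.3, -1.0]
grip_width: 0.699
grasp_force: 0.0
handle ((542.9472045898438, -139.89193725585938), (20.958789825439453, 118.97216033935547), 74.81786346435547)
[[ 483. -134.]
 [ 598. -166.]
 [ 603. -145.]
 [ 488. -114.]]
side top (np.float64(199.5), np.float64(286.5)) [0.5091882 0.3467941 0.12     ]
in top view [209.2459034  208.65831731]
side top (np.float64(364.5), np.float64(194.5)) [ 0.42299017 -0.1224375   0.12      ]
in top view [363.91096279 233.82191254]
((593.9190063476562, -154.1169891357422), (17.872587203979492, 12.018540382385254), 88.82488250732422)
units [-4.22 -0.01 -0.39] rot [-1.7997e+02  1.6000e-01 -1.5330e+01]
```

View pics/w4.png

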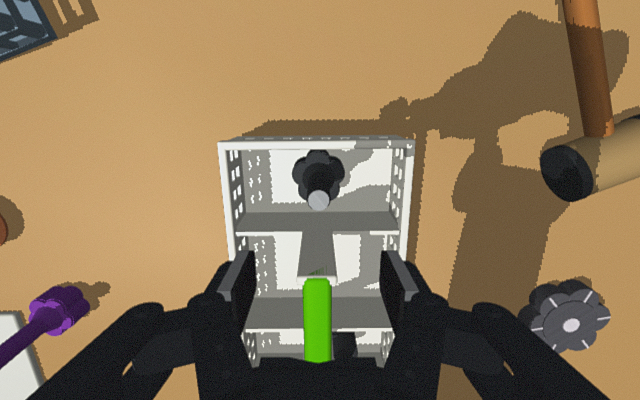

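View pics/o4.png

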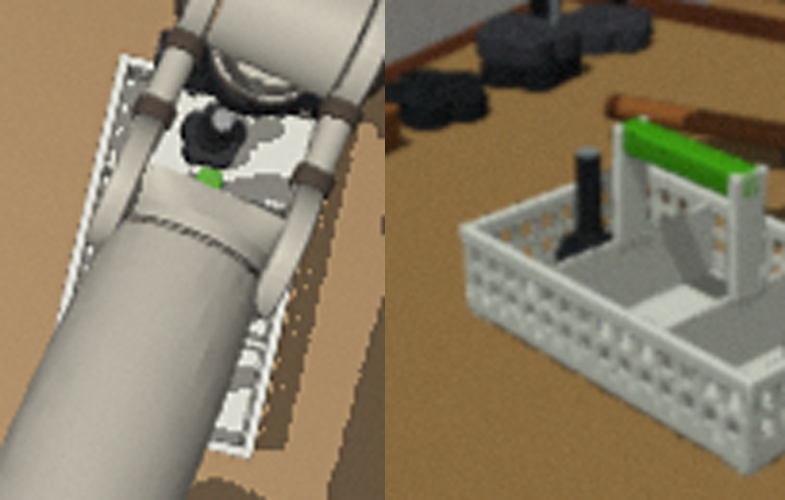

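The flower die stands upright in the far bay, with its shank top at (318,200) in the wrist view, and the fingers are clear of it. Now I measure the bar from this wrist view, and the final positions for the balance point.

Run:
```python
from h import *
import pickle
t,s,w=pickle.load(open('c4.pkl','rb'))
h=cv2.cvtColor(w['img'],cv2.COLOR_RGB2HSV); m=cv2.inRange(h,(40,120,60),(80,255,255))
for r in(290,310,330,350):
    x=np.where(m[r])[0]; a,b=ray(w,(x[0],r),.161),ray(w,(x[-1]+1,r),.161); print(r,x[0],x[-1],(a+b)[:2]/2,np.linalg.norm(a-b))
    o=np.array([.5425,-.142]); print('lat',((a+b)[:2]/2-o)@[.2639,.9646])
f=ray(w,(318.5,200),.12)[:2]; print('flower',f)
u=np.array([.9646,-.2639]); o=np.array([.5425,-.142]); lf=np.array([.4313,-.1403])
print((f-o)@u,(lf-o)@u)
com=(.34*((f-o)@u)+.2*((lf-o)@u))/.9; print('com',com)
go([*(o+com*u),.231],np.radians(-15.2))
```

```text
290 303 330 [ 0.59055421 -0.15483935] 0.020529749481962695
lat 0.000296667494096574
310 303 330 [ 0.57398528 -0.15029237] 0.020979817648127307
lat 0.00031014385699156075
330 304 330 [ 0.55657235 -0.14591097] 0.020683994448610632
lat -5.882767690215189e-05
350 304 330 [ 0.53846449 -0.14095077] 0.021158237645476672
lat -5.2884158002699795e-05
flower [ 0.64470791 -0.17090198]
0.1062169773359915 -0.10771214999999996
com 0.016190380326930136
units [-3.57 -0.01 -0.39] rot [-1.7997e+02  1.6000e-01 -1.5330e+01]
turn [-0.0003  0.0017 -0.0014]
```

```bash
python3 -m creep '[[[-0.6,0,-0.2,0,0,0,60],[-1,0,-0.2,0,0,0,60],[-1,0,0,0,0,0,60],[-0.6,0,0,0,0,0,60],[-0.3,0,0,0,0,0,60],[0,0,0,0,0,0,60],[0,0,0,0,0,0,60],[0,0,0,0,0,0,60]]]' 40
python3 -c "
from h import *
go([.5581,-.1463,.130],np.radians(-15.2))"
```

```text
clock: 12.33
tool_pos: [0.5611, -0.1475, 0.2321]
eef_rot: [-3.141, 0.0, -0.268]
wrist_force: [-0.1, 0.1, -0.1]
grip_width: 0.702
grasp_force: 0.0
units [-0.13 -0.01  4.09] rot [-1.7999e+02  1.0000e-02 -1.5330e+01]
turn [-0.0001  0.0001 -0.0015]
```

```bash
python3 -m creep '[[[-0.13,0,0.5,0,0,0,60],[0,0,1,0,0,0,60],[0,0,1,0,0,0,60],[0,0,0.8,0,0,0,60],[0,0,0.5,0,0,0,60],[0,0,0.25,0,0,0,60],[0,0,0,0,0,0,60],[0,0,0,0,0,0,60]]]' 60
python3 -m creep '[[[0,0,0,0,0,0,35],[0,0,0,0,0,0,28],[0,0,0,0,0,0,24],[0,0,0,0,0,0,22],[0,0,0,0,0,0,15],[0,0,0,0,0,0,5],[0,0,0,0,0,0,5],[0,0,0,0,0,0,5]]]' 60
python3 -m creep '[[[0,0,0,0,0,0,5],[0,0,0,0,0,0,5],[0,0,0,0,0,0,5],[0,0,0,0,0,0,5]]]' 115
```

```text
clock: 13.0
tool_pos: [0.558, -0.1466, 0.1318]
eef_rot: [3.141, -0.001, -0.268]
wrist_force: [-0.8, 0.6, 0.7]
grip_width: 0.706
grasp_force: 0.0
clock: 13.67
tool_pos: [0.5583, -0.1463, 0.1326]
eef_rot: [-3.141, -0.002, -0.267]
wrist_force: [0.3, 3.3, 5.1]
grip_width: 0.246
grasp_force: 60.2
clock: 14.0
tool_pos: [0.5584, -0.1464, 0.1328]
eef_rot: [-3.141, -0.002, -0.267]
wrist_force: [-0.4, 2.4, 5.6]
grip_width: 0.232
grasp_force: 113.8
```

```bash
python3 -m creep '[[[0,0,-0.1,0,0,0,5],[0,0,-0.2,0,0,0,5],[0,0,-0.2,0,0,0,5],[0,0,-0.2,0,0,0,5],[0,0,-0.2,0,0,0,5],[0,0,-0.1,0,0,0,5],[0,0,0,0,0,0,5],[0,0,0,0,0,0,5]]]' 118
python3 - <<'E'
from h import *
s=bot.sense();M=R.from_euler('xyz',s['eef_rot']).as_matrix();print(s['wrist_force'],M.T@s['wrist_torque'],s['tool_pos'],s['eef_rot'])
c=shot('side'); i=cv2.resize(c['img'][100:260,250:410],(600,600),interpolation=2); cv2.imwrite('pics/s5.png',i[:,:,::-1])
E
```

```text
clock: 14.67
tool_pos: [0.5575, -0.1465, 0.1565]
eef_rot: [3.142, -0.0, -0.268]
wrist_force: [-0.2, -0.9, -9.5]
grip_width: 0.238
grasp_force: 115.6
[-0.17937504 -0.91390475 -9.45996346] [0.06826273 0.00171202 0.00999449] [ 0.55751828 -0.14645588  0.15645823] [ 3.14152827e+00 -3.31218355e-04 -2.67586083e-01]
```

View pics/s5.png

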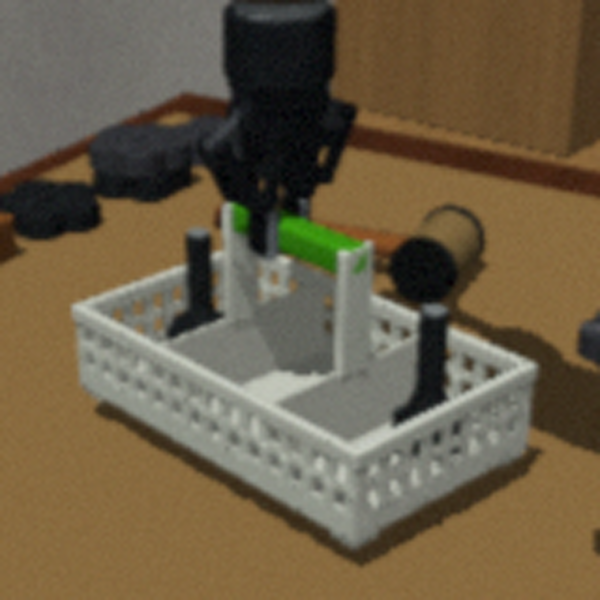

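The carrier is off the bench with its full weight of 9.5 N on the wrist. It is level, the moment along the bar is almost zero, and both dies stand in it. I lift the rest of the way.

```bash
python3 -m creep '[[[0,0,-0.2,0,0,0,5],[0,0,-0.4,0,0,0,5],[0,0,-0.6,0,0,0,5],[0,0,-0.6,0,0,0,5],[0,0,-0.6,0,0,0,5],[0,0,-0.4,0,0,0,5],[0,0,-0.2,0,0,0,5],[0,0,-0.05,0,0,0,5]]]' 118
python3 -m creep '[[[0,0,0,0,0,0,5],[0,0,0,0,0,0,5],[0,0,0,0,0,0,5],[0,0,0,0,0,0,5],[0,0,0,0,0,0,5],[0,0,0,0,0,0,5],[0,0,0,0,0,0,5],[0,0,0,0,0,0,5]]]' 118
python3 - <<'E'
from h import *
c=shot('side'); i=cv2.resize(c['img'][60:260,230:430],(600,600),interpolation=2); cv2.imwrite('pics/s6.png',i[:,:,::-1])
s=bot.sense();print(s['wrist_torque'],abs(s['dq']).max())
E
```

```text
clock: 15.38
tool_pos: [0.5581, -0.1467, 0.2342]
eef_rot: [3.141, -0.003, -0.268]
wrist_force: [-0.1, -0.4, -8.0]
grip_width: 0.24
grasp_force: 115.9
clock: 16.05
tool_pos: [0.5574, -0.1464, 0.2325]
eef_rot: [-3.142, 0.0, -0.268]
wrist_force: [-0.2, -1.2, -8.7]
grip_width: 0.233
grasp_force: 115.8
[-0.01795375 -0.04473474 -0.03006383] 0.005538211370519888
```

View pics/s6.png

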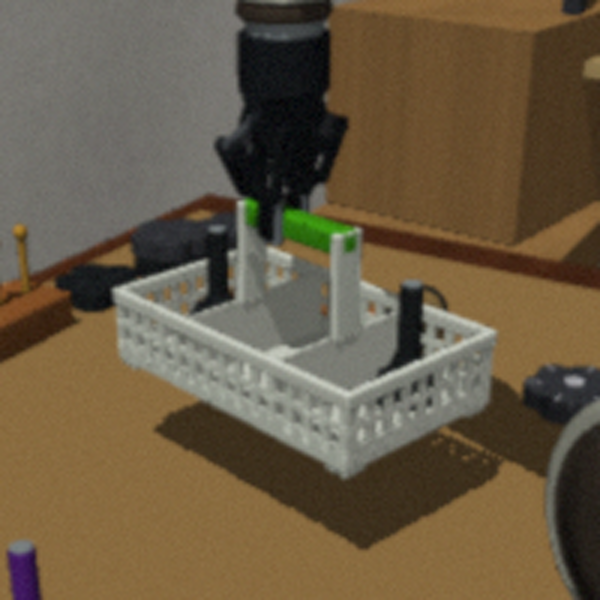

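The carrier hangs level about 10 cm up and is still, with both dies standing in it. I hand the job in.

```bash
python3 -c "
from cell import bot
print(bot.finish_job())"
```

```text
the job is handed in; nothing more can be done
None
```

I stood the flower die in the empty end compartment and handed the job in with the carrier held level and still by its handle, about 10 cm up, and both dies standing in it (about 16 s on the clock; no verdict was returned).

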